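# Draw the air pump's piston out to its felt ring and hold it for oiling

## Task

The press's air pump is on the bench for its oiling: take hold of the piston rod and draw the piston gently out along the leaning barrel, keeping it straight so that it does not bind in the bore, until the whole white felt ring stands clear above the barrel's rim while more than half of the skirt below the ring is still inside. Do not draw the piston right out of the barrel. Finish holding it still right there, hanging free in your grip, so that I can oil the felt; leave the oil can, the quoin key and the piece of wooden furniture where they lie.

Things in the scene. Friction and masses are not known exactly. Their poses are not given: they have to be found in the camera images.
- barrel: Fixed dark-green pump barrel on a cast foot and plywood board (240 x 150 mm), its top leaning 20 deg from vertical towards the robot's side. Origin: centre of the open mouth, level with the rim, 168 mm above the bench. z: axis of the bore, out of the mouth; y: level. Bore 100 mm deep, 41.4 mm wide; flange at the mouth 78 mm in diameter; hose nipple low on the +y side, to 74 mm from the axis.
- piston: Loose dark-grey piston with steel rod and eye, 0.3 to 0.55 kg; about 1.4 mm play in the bore; only its weight draws it back down. z: up the rod; at the start its axes are parallel to the barrel's. Origin: middle of the felt ring. Along z (mm): skirt (40 wide) -49 to -5, white felt (38 wide) -5 to 5, crown (38 wide) 5 to 11, rod (14 wide) to 90, neck (19 wide), eye centre at 116.
- eye (a point): Centre of the rod's eye, the place to grip: a dark steel ring round the piston's x axis, 36 mm in diameter, 16 mm thick along x, with a bronze-bushed hole. At the start it is 65 mm outside the mouth on the bore's axis, the piston resting on the bottom of the bore. Pinch its round rim along y (36 mm), fingers pointing down along the rod; 20 to 60 N of grip is ample.
- felt (a point): Centre of the white felt ring, on the axis (ring 10 mm long, 38 mm in diameter). At the start it is 51 mm inside the mouth. The ring is just wholly clear of the rim when this point is 5 mm outside the mouth along the barrel's z; half of the skirt is out when it is 27 mm outside.
- oiler: Bystander: loose red oil can with a bent brass spout, 64 mm in diameter, 130 mm high; origin under its centre, on the bench.
- quoin_key: Bystander: loose steel T-handled quoin key lying on the bench, 112 mm long, cross bar 75 mm, 12 mm thick; origin near its middle, on the bench.
- wood_furniture: Bystander: loose dark wooden bar (printer's furniture) 125 x 36 x 16.5 mm lying on the bench; origin under its centre.
Not all that is in view belongs to the job. There is more than one size of the piston; the one meant has the size given above.

How it is judged:
At the end, for the whole second after the job is handed in: The gripper still holds the piston, at rest; the whole felt ring is above the barrel's rim (0 to 22 mm between rim and ring) with more than half of the skirt still in the bore; it is in line with the bore (within 3.4 degrees) and hangs free in the grip, pressing on the barrel with less than 12 N (z of felt in the frame of barrel between 0.005 and 0.027 m and angle between the z axis of piston and the z axis of barrel, either way round below 0.06 rad and contact force between the fingers and piston above 2 N and contact force between piston and barrel below 12 N and linear speed of piston below 0.01 m/s); the arm keeps its last pose, push and grip.
It fails at once if the piston is forced sideways or cocked hard against the barrel (over 60 N) (contact force between piston and barrel above 60 N).
It fails at once if the piston is drawn right out of the barrel (z of felt in the frame of barrel above 0.046 m).
It fails at once if the oil can, the quoin key or the wooden furniture is disturbed (moved more than 25 mm) (distance of any of oiler, quoin_key, wood_furniture from where it was at the start of the episode above 0.025 m).
It also fails if it takes over 32 s, if anything falls off the work surface, if the arm or the gripper's body presses on something with over 40 N, if the wrist force passes 120 N, or if a joint passes its speed limit or range.

## Robot

A 6-joint arm with a two-finger parallel gripper is mounted at the origin on the work surface. World frame = base frame: x ahead of the robot, y to its left, z up, the work surface at z = 0. Lengths are in m, angles in rad, forces in N, time in s.
With the tool pointing down it reaches from about 0.25 to 0.8 m from the base axis. Payload 3.9 kg.
Tool frame: the origin (TCP) lies midway between the tips of the shut fingers; the grasp point (between the pads) lies 19 mm behind it; z points along the fingers, y is the line along which they close (so a half turn about z gives the same grasp; the last joint's range is limited). The gripper opens to 85 mm and grips with 20 to 120 N. Pads are 22 mm wide; open, the fingers measure 114 mm over their backs; the gripper's body (76 mm by 85 mm) begins 54 mm behind the grasp point. The pads swing forward as they close: fully open they stand 13 mm farther back than shut.
Start: joints at [1.237, 0.26, -0.138, 1.173, 0, 1.571], TCP at [0.172, 0.496, 0.231] pointing down, gripper open.
Joint ranges: [-2.78, 2.78], [-0.83, 1.72], [-1.28, 1.37], [-1.9, 2.12], [-1.57, 1.48], [-3.14, 3.14]. Speed limits (rad/s): [2.57, 2.57, 3.14, 3.14, 3.14, 3.14].

## Interface

Orientations are given as a unit quaternion [w, x, y, z].
In Python, from cell import arm gives the robot as it stands.
- The arm moves only by the tool step_arm, never from a script. Its argument "motion" is a list of rows, each an object of numbers: "x", "y", "z": the shift along the world's x, y, z in m; "yaw": the turn about the world's z in rad. In form: [{"x": .., "y": .., "z": .., "yaw": ..}, ...]. A call has 1 to 20 rows; each row shifts and turns the commanded pose from where the row before left it; what a row does not reach is not made up. A row lasts 1/12 s, in which the tool goes at most 41.7 mm and 7.16 degrees, less where a joint would pass 70% of its speed; a pose out of reach is approached as far as the arm can. A call with a gripper value outside its range is refused whole. "jaw" is the gripper's target within -1 to 1 (shut at 1, half-way at 0, fully open at -1), set as the call begins (left out, the last holds). The fingers move at their own pace and stop on an object; "newtons" is the grip in N (left out, the last holds). Time passes only in rows, so rows that do not move let the fingers close. It gives the time, the measured TCP pose, the force, the opening and the grip force at its end, in the units of the state.
- arm.sense(): the state, without advancing time (a new reading comes with each control period).
- arm.read_camera(name): name is "scene" or "top"; returns a dict with "frame" (400x640x3 uint8, red, green, blue), "mtx" (3x3 intrinsics, pixels), "extrinsics" (4x4, takes a point from camera to world coordinates). Camera axes: x right, y down, z forward; pixel columns grow to the right and rows downward; lengths in m; the calibration is good to about 2 mm. A picture is of the moment at which its call begins. There is no depth.
- arm.sign_off(): hands the job in; it is judged then, once.
The state is a dict: "time": time; "q": joint angles; "qvel": joint speeds; "tau": joint torques, N m; "tcp_pos": TCP position; "eef_rot": TCP orientation; "contact_force": force on the tool from outside, world axes, zero at the start; "wrist_torque": the same for the moment, N m; "width": finger opening in m; "grasp_force": force on a finger pad.
Only numpy, scipy, OpenCV 4.12 (cv2) and the standard library are available. Lean on these libraries where they do the work, as an engineer would, in place of code of your own. Each camera call takes 0.05 s, during which the arm holds its last target. There are 200 camera calls.

## Working session

There is one attempt and no reset: what is moved stays moved. The work goes in short steps, Python scripts to look and compute and a tool call to move; the robot and the scene stay as the last step left them, time stands still between calls to the robot, and variables do not carry over. Pictures are saved under pics/ and viewed, at most 10 in all, crops included, and the job is handed in when it is done.

Besides the shell and the picture viewer there is one more tool, called after "Call:" by a JSON object that holds its "method" and its "body". step_arm: Moves the arm, as the interface text tells. Its arguments: {"type":"object","properties":{"motion":{"type":"array"},"jaw":{"type":"number"},"newtons":{"type":"number"}},"required":["motion"]}

```bash
mkdir -p pics; python3 - <<'E'
from cell import arm
import cv2, numpy as np
np.set_printoptions(precision=4,suppress=True)
s=arm.sense(); print(s)
for n in("scene","top"):
    c=arm.read_camera(n); cv2.imwrite(f"pics/{n}0.png",c["frame"][:,:,::-1]); print(n,c["mtx"],c["extrinsics"])
E
```

```text
{'time': 0.0, 'q': array([ 1.237 ,  0.2607, -0.1394,  1.1727,  0.    ,  1.5708]), 'qvel': array([-0.0005,  0.0006,  0.0006,  0.0001,  0.0005, -0.0004]), 'tau': array([  0.0014, -40.5682,  25.3922,   0.0189,   0.0002,  -0.    ]), 'tcp_pos': array([0.1718, 0.4954, 0.2304]), 'eef_rot': array([-0.0002,  0.1662,  0.9861, -0.001 ]), 'contact_force': array([-0.503 ,  0.2663,  0.8241]), 'wrist_torque': array([-0.0429,  0.0022,  0.0505]), 'grasp_force': 0.0, 'width': 0.08529931908941867}
scene [[369.3563   0.     323.4878]
 [  0.     369.3563 199.9006]
 [  0.       0.       1.    ]] [[-0.5994  0.6347 -0.4877  0.9642]
 [ 0.8005  0.4718 -0.3697  0.3475]
 [-0.0045 -0.612  -0.7909  0.8462]
 [ 0.      0.      0.      1.    ]]
top [[368.5118   0.     319.0431]
 [  0.     368.5118 200.7514]
 [  0.       0.       1.    ]] [[-0.0059 -0.9862  0.1656  0.384 ]
 [-0.9999  0.0038 -0.0129  0.0273]
 [ 0.0121 -0.1656 -0.9861  1.0473]
 [ 0.      0.      0.      1.    ]]
```

View pics/scene0.png

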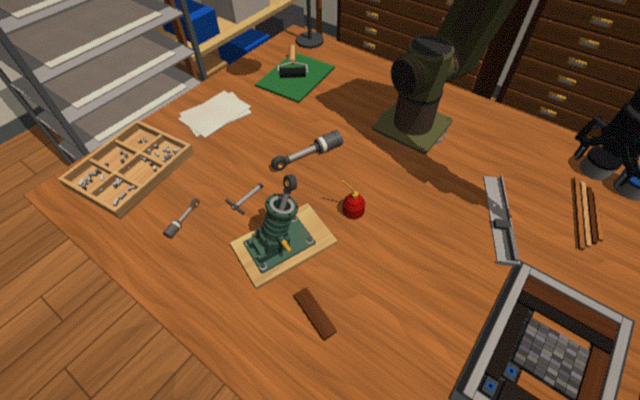

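View pics/top0.png

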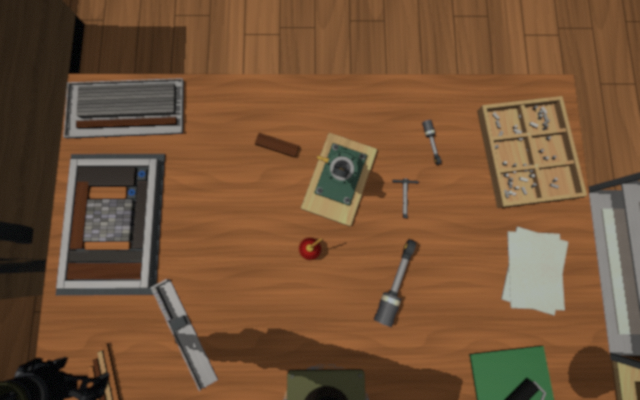

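The scene view shows the pump: eye at about (290,183), mouth at about (282,207), board around (283,243). In the top view the pump is at about (341,172) and the oil can at (310,248). Next I'll enlarge the pump area.

```bash
python3 - <<'E'
import cv2, numpy as np
a=cv2.imread("pics/scene0.png")[165:285,225:345]; b=cv2.imread("pics/top0.png")[125:225,295:395]
a=cv2.resize(a,(400,400),interpolation=cv2.INTER_CUBIC); b=cv2.resize(b,(400,400),interpolation=cv2.INTER_CUBIC)
cv2.imwrite("pics/crop.png",np.hstack([a,b]))
E
```

```text
(no output)
```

View pics/crop.png

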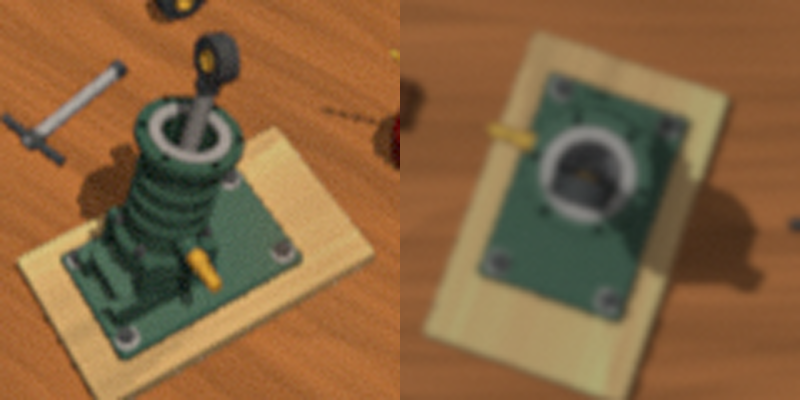

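```bash
cat > h.py <<'E'
from cell import arm
import numpy as np
np.set_printoptions(precision=4,suppress=True)
def ray(c,p):
    d=c["extrinsics"][:3,:3]@np.linalg.solve(c["mtx"],[*p,1]); return c["extrinsics"][:3,3],d/np.linalg.norm(d)
def onz(c,p,z):
    o,d=ray(c,p); return o+d*(z-o[2])/d[2]
def tri(r):
    A=sum(np.eye(3)-np.outer(d,d) for o,d in r); b=sum((np.eye(3)-np.outer(d,d))@o for o,d in r); return np.linalg.solve(A,b)
def pix(c,p):
    q=c["extrinsics"][:3,:3].T@(np.asarray(p)-c["extrinsics"][:3,3]); q=c["mtx"]@q; return q[:2]/q[2]
E
python3 - <<'E'
from h import *
s=arm.read_camera("scene"); t=arm.read_camera("top")
C=np.array([onz(t,(295+a/4,125+b/4),0.015) for a,b in[(140,33),(328,95),(228,400),(24,332)]]); print(C, np.linalg.norm(np.diff(C,axis=0),axis=1))
l=(C[3]-C[0])+(C[2]-C[1]); l/=np.linalg.norm(l); w=C[0]-C[1]+C[3]-C[2];w/=np.linalg.norm(w); print("l",l,"w",w,np.degrees(np.arctan2(l[1],l[0])),np.degrees(np.arctan2(w[1],w[0])))
mt=onz(t,(342,168.5),.168); ms=onz(s,(282,204.3),.168); print("mouth",mt,ms,tri([ray(t,(342,168.5)),ray(s,(282,204.3))]))
z=np.array([*(l[:2]*np.sin(.349)),np.cos(.349)]); m=(mt+ms)/2
e=m+.065*z; print("z",z,"eye pred",e,"pix",pix(s,e),pix(t,e))
print("eye tri",tri([ray(t,(342,169)),ray(s,(290.1,182.7))]),"eye s at z", onz(s,(290.1,182.7),.229))
for n,p,zz in(("oiler",(310,248),.05),("key",(405,195),.006)): print(n,onz(t,p,zz))
E
```

```text
[[ 0.7579 -0.0195  0.015 ]
 [ 0.7104 -0.1561  0.015 ]
 [ 0.4878 -0.0785  0.015 ]
 [ 0.5367  0.065   0.015 ]] [0.1446 0.2357 0.1516]
l [-0.9393  0.3431  0.    ] w [0.3255 0.9455 0.    ] 159.93330824397248 71.0039464740723
mouth [ 0.6118 -0.0411  0.168 ] [ 0.6132 -0.0385  0.168 ] [ 0.6121 -0.0407  0.1653]
z [-0.3212  0.1173  0.9397] eye pred [ 0.5916 -0.0322  0.2291] pix [288.0269 182.5993] [340.2123 170.3611]
eye tri [ 0.5918 -0.0321  0.2303] eye s at z [ 0.5891 -0.0284  0.229 ]
oiler [0.4229 0.0393 0.05  ]
key [ 0.5747 -0.2341  0.006 ]
```

Both views agree: the eye is at about (0.591, -0.032, 0.229) and the bore's y azimuth is about 70.5°. The tool's closing line is already at 71°, so it needs no yaw. Moving above the eye.

Call:
{"method": "step_arm", "body": {"motion": [{"x": 0.01,"y": -0.013,"z": 0.015},{"x": 0.021,"y": -0.026,"z": 0.015},{"x": 0.021,"y": -0.026,"z": 0.015},{"x": 0.021,"y": -0.026,"z": 0.015},{"x": 0.021,"y": -0.026,"z": 0.01},{"x": 0.021,"y": -0.027},{"x": 0.022,"y": -0.028},{"x": 0.022,"y": -0.028},{"x": 0.022,"y": -0.028},{"x": 0.022,"y": -0.028},{"x": 0.022,"y": -0.028},{"x": 0.022,"y": -0.028},{"x": 0.022,"y": -0.028},{"x": 0.022,"y": -0.028},{"x": 0.022,"y": -0.028},{"x": 0.022,"y": -0.028},{"x": 0.022,"y": -0.028},{"x": 0.022,"y": -0.028},{"x": 0.022,"y": -0.028},{"x": 0.017,"y": -0.021}], "jaw": -1}}

```text
invalid input
```

Call:
{"method": "step_arm", "body": {"motion": [{},{},{}]}}

```text
invalid input
```

```bash
python3 - <<'E'
from h import *
import cv2
s=arm.sense(); print(s["time"],s["tcp_pos"],s["eef_rot"],s["q"],s["contact_force"])
a=arm.read_camera("scene"); b=arm.read_camera("top")
print(pix(a,s["tcp_pos"]),pix(b,s["tcp_pos"]))
A=cv2.resize(a["frame"][130:250,230:350,::-1],(400,400),interpolation=cv2.INTER_CUBIC);B=cv2.resize(b["frame"][100:220,280:400,::-1],(400,400),interpolation=cv2.INTER_CUBIC)
cv2.imwrite("pics/c1.png",np.hstack([A,B]))
E
```

```text
0.2 [0.1719 0.4956 0.2307] [-0.0001  0.1661  0.9861 -0.0006] [ 1.237   0.2605 -0.1389  1.1727  0.      1.5708] [0.1409 0.5602 0.5721]
[592.5438 174.4492] [ 89.0617 367.7525]
```

View pics/c1.png

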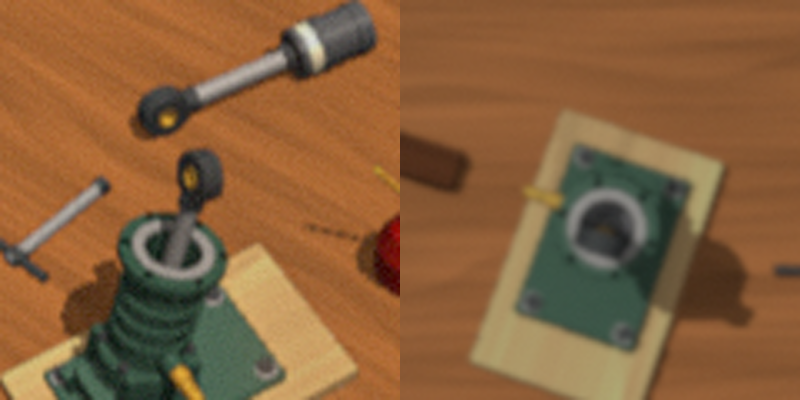

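The call was refused, so nothing moved and the view is unchanged. It probably needs all four keys in every row.

Call:
{"method": "step_arm", "body": {"motion": [{"x": 0.01,"y": -0.013,"z": 0.015,"yaw": 0},{"x": 0.021,"y": -0.026,"z": 0.015,"yaw": 0},{"x": 0.021,"y": -0.026,"z": 0.015,"yaw": 0},{"x": 0.021,"y": -0.026,"z": 0.015,"yaw": 0},{"x": 0.021,"y": -0.026,"z": 0.01,"yaw": 0},{"x": 0.021,"y": -0.027,"z": 0,"yaw": 0},{"x": 0.022,"y": -0.028,"z": 0,"yaw": 0},{"x": 0.022,"y": -0.028,"z": 0,"yaw": 0},{"x": 0.022,"y": -0.028,"z": 0,"yaw": 0},{"x": 0.022,"y": -0.028,"z": 0,"yaw": 0},{"x": 0.022,"y": -0.028,"z": 0,"yaw": 0},{"x": 0.022,"y": -0.028,"z": 0,"yaw": 0},{"x": 0.022,"y": -0.028,"z": 0,"yaw": 0},{"x": 0.022,"y": -0.028,"z": 0,"yaw": 0},{"x": 0.022,"y": -0.028,"z": 0,"yaw": 0},{"x": 0.022,"y": -0.028,"z": 0,"yaw": 0},{"x": 0.022,"y": -0.028,"z": 0,"yaw": 0},{"x": 0.022,"y": -0.028,"z": 0,"yaw": 0},{"x": 0.022,"y": -0.028,"z": 0,"yaw": 0},{"x": 0.017,"y": -0.021,"z": 0,"yaw": 0}], "jaw": -1}}

```text
time: 1.97
tcp_pos: [0.5914, -0.0355, 0.3009]
eef_rot: [0.0, 0.167, 0.986, -0.0]
contact_force: [0.5, 0.4, 0.0]
width: 0.0854
grasp_force: 0.0
```

Call:
{"method": "step_arm", "body": {"motion": [{"x": 0,"y": 0.002,"z": -0.01,"yaw": 0},{"x": 0,"y": 0.002,"z": -0.015,"yaw": 0},{"x": 0,"y": 0,"z": -0.01,"yaw": 0},{"x": 0,"y": 0,"z": -0.005,"yaw": 0},{"x": 0,"y": 0,"z": 0,"yaw": 0},{"x": 0,"y": 0,"z": 0,"yaw": 0}]}}

```text
time: 2.47
tcp_pos: [0.5897, -0.0287, 0.2614]
eef_rot: [-0.0, 0.166, 0.986, -0.0]
contact_force: [0.2, 0.6, 0.5]
width: 0.0855
grasp_force: 0.0
```

```bash
python3 - <<'E'
from h import *
import cv2
s=arm.sense(); print(s["time"],s["tcp_pos"],s["contact_force"])
a=arm.read_camera("scene"); b=arm.read_camera("top")
print(pix(a,s["tcp_pos"]),pix(b,s["tcp_pos"]))
A=cv2.resize(a["frame"][130:250,230:350,::-1],(400,400),interpolation=cv2.INTER_CUBIC);B=cv2.resize(b["frame"][100:220,280:400,::-1],(400,400),interpolation=cv2.INTER_CUBIC)
cv2.imwrite("pics/c2.png",np.hstack([A,B]))
E
```

```text
2.4667 [ 0.5897 -0.0287  0.2614] [0.1621 0.634  0.5459]
[288.6309 172.9186] [339.6563 167.5721]
```

View pics/c2.png

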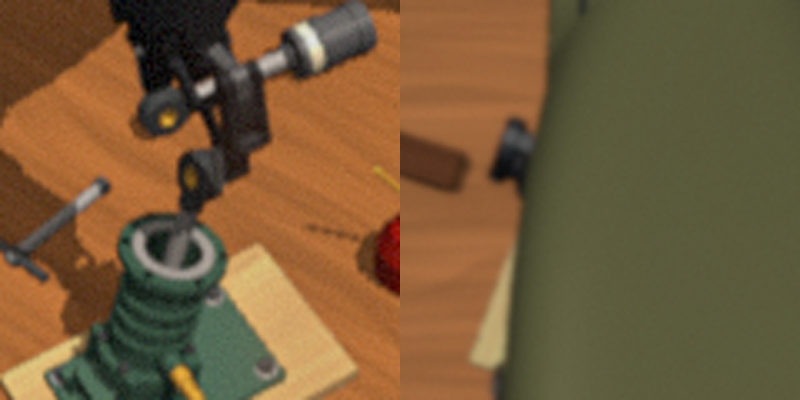

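The view shows the fingers straddling the eye (crop (201,175)), which sags slightly towards the lean. The top view is blocked by the arm. Descending and half closing to check centring.

Call:
{"method": "step_arm", "body": {"motion": [{"x": 0,"y": -0.001,"z": -0.015,"yaw": 0},{"x": 0,"y": 0,"z": -0.015,"yaw": 0},{"x": 0,"y": 0,"z": -0.015,"yaw": 0},{"x": 0,"y": 0,"z": -0.01,"yaw": 0},{"x": 0,"y": 0,"z": 0,"yaw": 0},{"x": 0,"y": 0,"z": 0,"yaw": 0}]}}

```text
time: 3.07
tcp_pos: [0.5899, -0.0299, 0.2065]
eef_rot: [-0.0, 0.166, 0.986, -0.0]
contact_force: [0.3, 0.0, 0.3]
width: 0.0853
grasp_force: 0.0
```

Call:
{"method": "step_arm", "body": {"motion": [{"x": 0,"y": 0,"z": 0,"yaw": 0},{"x": 0,"y": 0,"z": 0,"yaw": 0},{"x": 0,"y": 0,"z": 0,"yaw": 0},{"x": 0,"y": 0,"z": 0,"yaw": 0},{"x": 0,"y": 0,"z": 0,"yaw": 0},{"x": 0,"y": 0,"z": 0,"yaw": 0}], "jaw": 0.08, "newtons": 25}}

```text
time: 3.57
tcp_pos: [0.5902, -0.03, 0.2066]
eef_rot: [0.0, 0.166, 0.986, 0.0]
contact_force: [-0.5, 0.1, 0.2]
width: 0.0391
grasp_force: 0.0
```

No contact at a 39 mm opening, so it is centred within about 1.5 mm. Gripping.

Call:
{"method": "step_arm", "body": {"motion": [{"x": 0,"y": 0,"z": 0,"yaw": 0},{"x": 0,"y": 0,"z": 0,"yaw": 0},{"x": 0,"y": 0,"z": 0,"yaw": 0},{"x": 0,"y": 0,"z": 0,"yaw": 0},{"x": 0,"y": 0,"z": 0,"yaw": 0}], "jaw": 1, "newtons": 40}}

```text
time: 3.98
tcp_pos: [0.5901, -0.0301, 0.2067]
eef_rot: [0.0, 0.166, 0.986, -0.0]
contact_force: [-0.3, -0.9, 3.5]
width: 0.0343
grasp_force: 39.7
```

Call:
{"method": "step_arm", "body": {"motion": [{"x": -0.0008,"y": 0.0003,"z": 0.00235,"yaw": 0},{"x": -0.0008,"y": 0.0003,"z": 0.00235,"yaw": 0},{"x": -0.0008,"y": 0.0003,"z": 0.00235,"yaw": 0},{"x": -0.0008,"y": 0.0003,"z": 0.00235,"yaw": 0},{"x": 0,"y": 0,"z": 0,"yaw": 0},{"x": 0,"y": 0,"z": 0,"yaw": 0}]}}

```text
time: 4.48
tcp_pos: [0.5867, -0.0288, 0.2158]
eef_rot: [-0.0, 0.166, 0.986, -0.0]
contact_force: [0.5, -0.6, -2.5]
width: 0.0347
grasp_force: 40.3
```

```bash
python3 - <<'E'
from h import *
import cv2
s=arm.sense(); print(s["time"],s["tcp_pos"],s["contact_force"],s["wrist_torque"],s["width"])
a=arm.read_camera("scene")
cv2.imwrite("pics/c3.png",cv2.resize(a["frame"][140:230,240:330,::-1],(600,600),interpolation=cv2.INTER_CUBIC))
E
```

```text
4.4833 [ 0.5867 -0.0288  0.2158] [ 0.5078 -0.6206 -2.497 ] [-0.2409 -0.0443 -0.0413] 0.034727669698307234
```

View pics/c3.png

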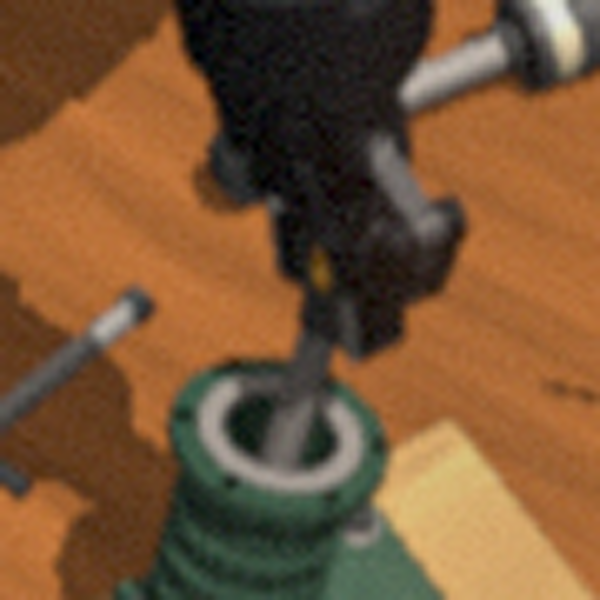

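The eye is held between the fingers, with the bronze showing at (320,268), and the piston is lifting with small forces. I'll continue along the axis.

Call:
{"method": "step_arm", "body": {"motion": [{"x": -0.0008,"y": 0.0003,"z": 0.00235,"yaw": 0},{"x": -0.0008,"y": 0.0003,"z": 0.00235,"yaw": 0},{"x": -0.0008,"y": 0.0003,"z": 0.00235,"yaw": 0},{"x": -0.0008,"y": 0.0003,"z": 0.00235,"yaw": 0},{"x": -0.0008,"y": 0.0003,"z": 0.00235,"yaw": 0},{"x": -0.0008,"y": 0.0003,"z": 0.00235,"yaw": 0},{"x": -0.0008,"y": 0.0003,"z": 0.00235,"yaw": 0},{"x": -0.0008,"y": 0.0003,"z": 0.00235,"yaw": 0},{"x": 0,"y": 0,"z": 0,"yaw": 0},{"x": 0,"y": 0,"z": 0,"yaw": 0}]}}

```text
time: 5.37
tcp_pos: [0.5805, -0.0264, 0.2349]
eef_rot: [0.0, 0.166, 0.986, 0.0]
contact_force: [1.1, -0.7, -3.4]
width: 0.0344
grasp_force: 40.3
```

Call:
{"method": "step_arm", "body": {"motion": [{"x": -0.0008,"y": 0.0003,"z": 0.00235,"yaw": 0},{"x": -0.0008,"y": 0.0003,"z": 0.00235,"yaw": 0},{"x": -0.0008,"y": 0.0003,"z": 0.00235,"yaw": 0},{"x": -0.0008,"y": 0.0003,"z": 0.00235,"yaw": 0},{"x": -0.0008,"y": 0.0003,"z": 0.00235,"yaw": 0},{"x": -0.0008,"y": 0.0003,"z": 0.00235,"yaw": 0},{"x": 0,"y": 0,"z": 0,"yaw": 0},{"x": 0,"y": 0,"z": 0,"yaw": 0}]}}

```text
time: 6.03
tcp_pos: [0.5756, -0.0246, 0.249]
eef_rot: [0.0, 0.166, 0.986, 0.0]
contact_force: [0.9, -0.9, -2.7]
width: 0.0346
grasp_force: 40.3
```

Call:
{"method": "step_arm", "body": {"motion": [{"x": -0.0008,"y": 0.0003,"z": 0.00235,"yaw": 0},{"x": -0.0008,"y": 0.0003,"z": 0.00235,"yaw": 0},{"x": -0.0008,"y": 0.0003,"z": 0.00235,"yaw": 0},{"x": -0.0008,"y": 0.0003,"z": 0.00235,"yaw": 0},{"x": -0.0008,"y": 0.0003,"z": 0.00235,"yaw": 0},{"x": -0.0008,"y": 0.0003,"z": 0.00235,"yaw": 0},{"x": -0.0008,"y": 0.0003,"z": 0.00235,"yaw": 0},{"x": -0.0008,"y": 0.0003,"z": 0.00235,"yaw": 0},{"x": 0,"y": 0,"z": 0,"yaw": 0},{"x": 0,"y": 0,"z": 0,"yaw": 0}]}}

```text
time: 6.87
tcp_pos: [0.5692, -0.0221, 0.2678]
eef_rot: [0.0, 0.166, 0.986, 0.0]
contact_force: [0.2, -0.8, -2.7]
width: 0.0345
grasp_force: 40.3
```

```bash
python3 - <<'E'
from h import *
import cv2
s=arm.sense(); print(s["time"],s["tcp_pos"],s["contact_force"],s["wrist_torque"],s["width"])
a=arm.read_camera("scene")
m=np.array([.6125,-.0398,.168]);z=np.array([-.3224,.1142,.9397])
for h in(0,5,10,15,20,30): print(h,(pix(a,m+z*h/1e3)-[245,140])*20/3)
cv2.imwrite("pics/c4.png",cv2.resize(a["frame"][140:230,245:335,::-1],(600,600),interpolation=cv2.INTER_CUBIC))
E
```

```text
6.8667 [ 0.5692 -0.0221  0.2678] [ 0.2147 -0.8268 -2.7216] [-0.2025 -0.07   -0.0213] 0.034456869308972043
0 [245.0812 425.6293]
5 [248.122  415.1881]
10 [251.1853 404.6693]
15 [254.2716 394.072 ]
20 [257.3809 383.3954]
30 [263.67   361.8003]
```

View pics/c4.png

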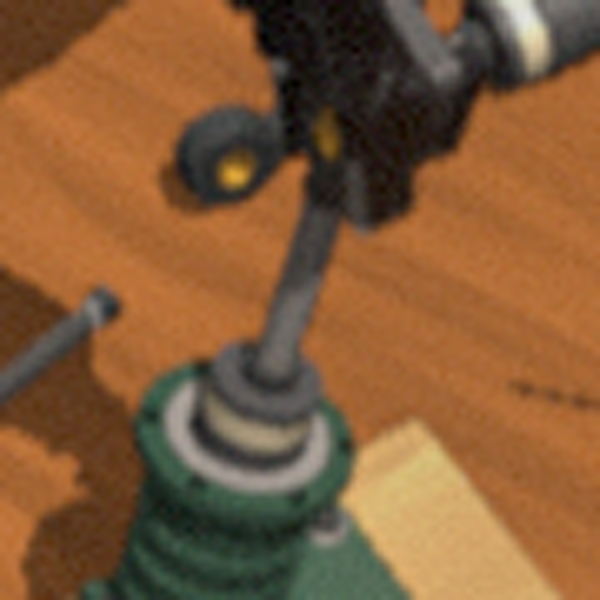

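The whole felt ring, around (257,430), is clear of the rim with a thin band of skirt showing below it. The measured draw is 65 mm, which puts the felt about 14 mm out. Side forces are near zero, so I'll settle and hand in.

Call:
{"method": "step_arm", "body": {"motion": [{"x": 0,"y": 0,"z": 0,"yaw": 0},{"x": 0,"y": 0,"z": 0,"yaw": 0},{"x": 0,"y": 0,"z": 0,"yaw": 0},{"x": 0,"y": 0,"z": 0,"yaw": 0}]}}

```text
time: 7.25
tcp_pos: [0.5692, -0.0221, 0.2674]
eef_rot: [-0.0, 0.166, 0.986, 0.0]
contact_force: [0.3, -0.7, -3.3]
width: 0.0347
grasp_force: 40.3
```

```bash
python3 -c "
from cell import arm
print(arm.sense()['contact_force'],arm.sense()['tcp_pos']); print(arm.sign_off())"
```

```text
[ 0.34415038 -0.67168494 -3.28406392] [ 0.56921742 -0.02214191  0.26735335]
the job is handed in; nothing more can be done
None
```

I drew the piston about 65 mm and am holding it still, the felt ring's centre about 14 mm above the rim and most of the skirt still in the bore; the job is handed in at about 7.3 s, but no verdict came back.

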